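# Seal the topping canisters at closing time

### The job

Close up the toppings in closing-list order: with your fingertips, lightly tap down the black seal button on the lid of the tall round canister, then the square one, then the squat round one, each fully down so that it stays in. Leave the oblong canister's button up, and do not lift, shift or tip any canister or disturb anything else on the counter.

Things in the scene. Friction and masses are not known exactly. Their poses are not given: they have to be found in the camera images.
- tall: The tall canister: narrow round, 72 mm across (lid 76 mm); bare steel with a white plastic lid and a round black button in the middle of the lid. Overall height with the button up 168 mm, lid top 150 mm above its underside. Loose, about 0.8 kg. Origin: centre of its underside; z up.
- square: The square canister: 80 x 80 mm in plan (lid 84 mm); bare steel with a white plastic lid and a round black button in the middle of the lid. Overall height with the button up 143 mm, lid top 125 mm above its underside. Loose, about 0.8 kg. Origin: centre of its underside; z up.
- squat: The squat canister: wide round, 100 mm across (lid 104 mm), the lowest; bare steel with a white plastic lid and a round black button in the middle of the lid. Overall height with the button up 118 mm, lid top 100 mm above its underside. Loose, about 0.8 kg. Origin: centre of its underside; z up.
- oblong: The oblong canister, to stay open: 52 mm (its x) by 118 mm (its y) in plan (lid 56 x 122 mm); bare steel with a white plastic lid and a round black button in the middle of the lid. Overall height with the button up 130 mm, lid top 112 mm above its underside. Loose, about 0.8 kg. Origin: centre of its underside; z up.
- tall_top (a point): Centre of the top face of the tall canister's button (black disc, 38 mm across, standing 18 mm above the lid when up, 4 mm when fully down). It moves with the button.
- tall_button (a joint): Travel of the tall canister's button in m: 0 = up (open), 0.014 = fully down (sealed). It moves straight down with about 3 N plus 25 N per m/s, stays where it is left, and then meets a stop. The button sits in a rubber seat that gives up to 3.5 mm more (4 N per mm, not counted in this value) and springs back.
- square_top (a point): Centre of the top face of the square canister's button (black disc, 38 mm across, standing 18 mm above the lid when up, 4 mm when fully down). It moves with the button.
- square_button (a joint): Travel of the square canister's button in m: 0 = up (open), 0.014 = fully down (sealed). It moves straight down with about 3 N plus 25 N per m/s, stays where it is left, and then meets a stop. The button sits in a rubber seat that gives up to 3.5 mm more (4 N per mm, not counted in this value) and springs back.
- squat_top (a point): Centre of the top face of the squat canister's button (black disc, 38 mm across, standing 18 mm above the lid when up, 4 mm when fully down). It moves with the button.
- squat_button (a joint): Travel of the squat canister's button in m: 0 = up (open), 0.014 = fully down (sealed). It moves straight down with about 3 N plus 25 N per m/s, stays where it is left, and then meets a stop. The button sits in a rubber seat that gives up to 3.5 mm more (4 N per mm, not counted in this value) and springs back.
- oblong_top (a point): Centre of the top face of the oblong canister's button (black disc, 38 mm across, standing 18 mm above the lid when up, 4 mm when fully down). It moves with the button.
- oblong_button (a joint): Travel of the oblong canister's button in m: 0 = up (open), 0.014 = fully down (sealed). It moves straight down with about 3 N plus 25 N per m/s, stays where it is left, and then meets a stop. The button sits in a rubber seat that gives up to 3.5 mm more (4 N per mm, not counted in this value) and springs back.
- tub: Bystander: empty paper tub, 80 mm across, 60 mm high. Origin under its centre.
- bowl: Bystander: small steel bowl, 100 mm across, 45 mm high. Origin under its centre.
- pan: Bystander: steel topping pan 106 x 126 mm with a flat lid 61 mm high and a knob on it, 92 mm high in all. Origin under its centre.
- spatula: Bystander: spatula with a white handle, lying flat.
- jar: Bystander: amber glass jar with a plain screw cap, 60 mm across, 85 mm high. Origin under its centre.
- cup: Bystander: glass cup, 72 mm across, 95 mm high. Origin under its centre.
- spoon: Bystander: steel spoon with a wooden handle, lying flat.

How it is judged:
By the outcome, as a careful person would: the job done as asked, in the order asked, and still so for the second after the job is handed in, with the robot touching nothing.
It also fails if it takes over 48 s, if anything falls off the work surface, if the arm or the gripper's body presses on something with over 40 N, if the wrist force passes 120 N, or if a joint passes its speed limit or range.

### The arm

A 7-joint arm with a two-finger parallel gripper is mounted at the origin on the work surface. World frame = base frame: x ahead of the robot, y to its left, z up, the work surface at z = 0. Lengths are in m, angles in rad, forces in N, time in s.
With the tool pointing down it reaches from about 0.4 to 0.9 m from the base axis. Payload 5.5 kg.
Tool frame: the origin (TCP) lies at the centre of the arm's flange, where the gripper is bolted on; the fingertips stand 178 mm ahead of it and the grasp point (between the pads) lies 159 mm ahead of it; z points along the fingers, y is the direction in which the jaws open and shut (so a half turn about z gives the same grasp; the last joint's range is limited). The gripper opens to 92 mm and grips with 3 to 60 N. Pads are 19 mm wide; open, the fingers measure 130 mm over their backs; the gripper's body (75 mm by 190 mm) begins 47 mm behind the grasp point.
Start: joints at [-0.929, 0.501, -0.427, 1.55, 0.221, 1.138, -0.21], TCP at [0.24, 0.604, 0.405] pointing down, gripper open.
Joint ranges: [-2.88, 2.88], [-0.31, 2.03], [-1.54, 1.56], [0.2, 2.42], [-1.41, 4.55], [0.19, 2.02], [-2.57, 2.57]. Speed limits (rad/s): [2.57, 2.57, 3.14, 3.14, 3.14, 3.14, 3.14].

### API

Orientations are given as [roll, pitch, yaw] about the fixed x, y, z axes, in that order (R = Rz(yaw) Ry(pitch) Rx(roll)).
In Python, from plant import manip gives the robot as it stands.
- The arm moves only by the shell command python3 -m creep 'ROWS'. ROWS is JSON, a list of rows, each an object of numbers: "claw": the closure, from 0 (fully open) to 1 (shut); "x", "y", "z": the shift along the world's x, y, z in m; "yaw": the turn about the world's z in degrees. In form: [{"claw": .., "x": .., "y": .., "z": .., "yaw": ..}, ...]. A call has 1 to 8 rows; each row is the pose to reach, as a shift and turn from the pose measured when the call began; what a row does not reach only later rows make up. A row lasts 1/8 s, in which the tool goes at most 62.5 mm and 10.7 degrees, less where a joint would pass 70% of its speed; a pose out of reach is approached as far as the arm can. A call with a gripper value outside its range is refused whole. The fingers move at their own pace and stop on an object; the grip force is fixed at half the most. Time passes only in rows, so rows that repeat a pose let the fingers close. It gives the time, the measured TCP pose, the force and the opening at its end, in the units of the state.
- manip.state(): the state, without advancing time (a new reading comes with each control period).
- manip.capture(name): name is "scene" or "top" or "wrist"; returns a dict with "pixels" (420x560x3 uint8, red, green, blue), "K" (3x3 intrinsics, pixels), "rvec" (rotation vector, rad) and "tvec" (3), from world to camera coordinates, as OpenCV has them. Camera axes: x right, y down, z forward; pixel columns grow to the right and rows downward; lengths in m; the calibration is good to about 2 mm. A picture is of the moment at which its call begins. There is no depth.
- manip.finish_job(): hands the job in, once; it reports no verdict.
The state is a dict: "clock": time; "joints": joint angles; "qvel": joint speeds; "tau": joint torques, N m; "eef_pos": TCP position; "tool_rot": TCP orientation; "force": force on the tool from outside, world axes, zero at the start; "wrist_torque": the same for the moment, N m; "gripper_width": finger opening in m.
Only numpy, scipy, OpenCV 4.12 (cv2) and the standard library are available. Lean on these libraries where they do the work, as an engineer would, in place of code of your own. Each camera call takes 0.05 s, during which the arm holds its last target.

## Working session

There is one attempt and no reset: what is moved stays moved. The work goes in short steps, Python scripts to look and compute and a shell command to move; the robot and the scene stay as the last step left them, time stands still between calls to the robot, and variables do not carry over. Pictures are saved under pics/ and viewed, and the job is handed in when it is done.

```bash
mkdir -p pics; python3 - <<'E'
from plant import manip
import cv2
s=manip.state(); print({k:s[k] for k in ('clock','eef_pos','tool_rot','force','gripper_width')})
for n in ('scene','top','wrist'):
    c=manip.capture(n); cv2.imwrite(f'pics/{n}0.png',c['pixels'][:,:,::-1]); print(n,c['K'],c['rvec'],c['tvec'])
E
```

```text
{'clock': 0.0, 'eef_pos': array([0.24027285, 0.603571  , 0.40365595]), 'tool_rot': array([-3.13959765e+00, -4.03346648e-05,  2.76290578e+00]), 'force': array([ 0.10092862,  0.4773676 , -0.14992293]), 'gripper_width': 0.09156121733132395}
scene [[474.63566765   0.         279.83917261]
 [  0.         474.63566765 207.4552986 ]
 [  0.           0.           1.        ]] [ 1.77748275  1.45958719 -0.72305585] [-0.10548504 -0.20792217  1.84164197]
top [[452.23415486   0.         281.50673043]
 [  0.         452.23415486 219.06502399]
 [  0.           0.           1.        ]] [ 2.18234144 -2.14568488  0.14912315] [-0.02219091  0.57858793  1.32884285]
wrist [[339.28594597   0.         278.51148602]
 [  0.         339.28594597 210.03948655]
 [  0.           0.           1.        ]] [-2.38970758 -1.62186188 -0.23501325] [-0.64827498 -0.0376329   0.39227549]
```

View pics/scene0.png

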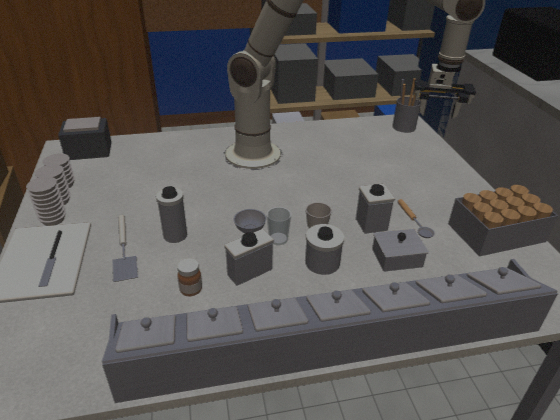

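View pics/top0.png

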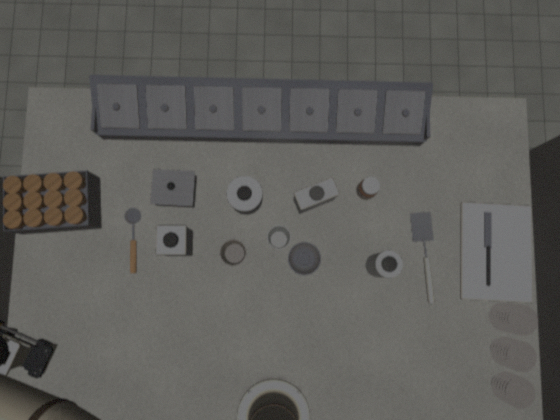

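View pics/wrist0.png

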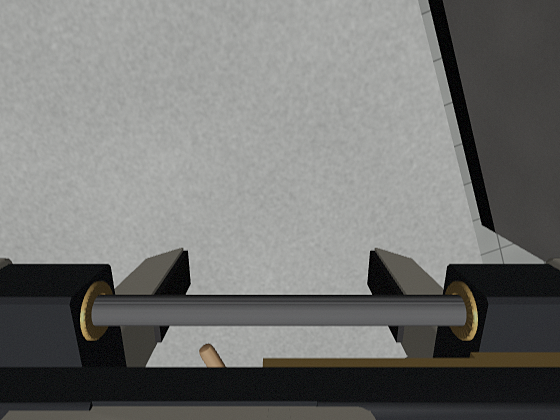

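The top view shows four black buttons: tall at about (389,264), square (171,240), squat (244,193) and oblong (317,193). The pan knob is at (171,186). In the scene view they are at about (170,192), (377,190), (325,234) and (249,239). Next I measure them precisely.

```bash
cat > h.py <<'E'
import numpy as np, cv2
def ray(c,uv):
    R,_=cv2.Rodrigues(np.array(c['rvec'])); t=np.array(c['tvec']).ravel()
    d=R.T@(np.linalg.inv(c['K'])@np.array([*uv,1.])); return -R.T@t,d
def plane(c,uv,z):
    o,d=ray(c,uv); return o+d*(z-o[2])/d[2]
def blob(c,uv,r=16,th=45):
    g=c['pixels'].max(2); u,v=map(int,uv)
    m=(g<th).astype(np.uint8); w=np.zeros_like(m); w[v-r:v+r+1,u-r:u+r+1]=1
    n,l,s,ce=cv2.connectedComponentsWithStats(m*w)
    if n<2: return None
    i=1+np.argmax(s[1:,4]); return ce[i],s[i]
def tri(a,ua,b,ub):
    o1,d1=ray(a,ua);o2,d2=ray(b,ub)
    x=np.linalg.lstsq(np.c_[d1,-d2],o2-o1,rcond=None)[0]
    p,q=o1+x[0]*d1,o2+x[1]*d2
    return (p+q)/2,np.linalg.norm(p-q)
E
python3 - <<'E'
from plant import manip
from h import *
np.set_printoptions(precision=4,suppress=True)
t=manip.capture('top');s=manip.capture('scene')
for n,a,b,h in (('tall',(389,264),(170,192),.168),('square',(171,240),(377,190),.143),('squat',(244,193),(325,234),.118),('oblong',(317,193),(249,239),.13)):
    A=blob(t,a);B=blob(s,b)
    print(n,A,B,plane(t,A[0],h),plane(s,B[0],h-.005),tri(t,A[0],s,B[0]))
print('knob',plane(t,(171,186),.092))
v=np.hstack([cv2.resize(t['pixels'][150:290,150:410],None,fx=3,fy=3)]);cv2.imwrite('pics/t1.png',v[:,:,::-1])
cv2.imwrite('pics/s1.png',cv2.resize(s['pixels'][170:300,150:410],None,fx=3,fy=3)[:,:,::-1])
E
```

```text
tall (array([392., 259.]), array([392, 259,   1,   1,   1], dtype=int32)) (array([169.1933, 192.2605]), array([163, 187,  14,  11, 119], dtype=int32)) [ 0.459  -0.3112  0.168 ] [ 0.4577 -0.3073  0.163 ] (array([ 0.4594, -0.3095,  0.1649]), np.float64(0.0047791996828582305))
square (array([170.5114, 239.0455]), array([164, 234,  14,  12,  88], dtype=int32)) (array([376.9346, 189.7383]), array([370, 185,  14,  10, 107], dtype=int32)) [0.5047 0.2938 0.143 ] [0.5147 0.2918 0.138 ] (array([0.5055, 0.2964, 0.1314]), np.float64(0.00015423056705815907))
squat (array([243.8684, 192.9605]), array([238, 188,  13,  11,  76], dtype=int32)) (array([325.1014, 233.1419]), array([318, 227,  15,  13, 148], dtype=int32)) [0.6418 0.0972 0.118 ] [0.6537 0.0939 0.113 ] (array([0.6441, 0.0978, 0.1048]), np.float64(0.0008052528644820174))Traceback (most recent call last):
  File "<stdin>", line 7, in <module>
TypeError: 'NoneType' object is not subscriptable
```

```bash
python3 - <<'E'
from plant import manip
from h import *
np.set_printoptions(precision=4,suppress=True)
t=manip.capture('top');s=manip.capture('scene')
g=t['pixels'].max(2)
for u,v in ((389,264),(171,240),(244,193),(317,193)): print(g[v,u-12:u+13])
for n,a,b,h in (('tall',(389,264),(170,192),.168),('square',(171,240),(377,190),.143),('squat',(244,193),(325,234),.118),('oblong',(317,193),(249,239),.13)):
    A=blob(t,a,r=10,th=95);B=blob(s,b,th=45)
    print(n,A,plane(t,A[0],h),plane(s,B[0],h-.005),tri(t,A[0],s,B[0]))
print('knob',plane(t,(171,186),.092))
v=np.hstack([cv2.resize(t['pixels'][150:290,150:410],None,fx=3,fy=3)]);cv2.imwrite('pics/t1.png',v[:,:,::-1])
cv2.imwrite('pics/s1.png',cv2.resize(s['pixels'][170:300,150:410],None,fx=3,fy=3)[:,:,::-1])
E
```

```text
[115 118 115 108  79  61  49  57  57  56  54  53  45  49  51  50  46  52
  46  58  85 112 119 118 118]
[120 119 117 105  68  45  45  40  42  44  46  43  42  41  42  45  46  36
  43  75 108 118 119 119 120]
[118 120 119 115  94  60  46  42  42  43  45  44  44  43  44  47  42  45
  41  71 109 116 118 119 120]
[117 117 116 107  77  64  62  66  65  64  65  66  64  65  60  62  62  64
  67  89 111 115 117 115 114]
tall (array([388.7897, 263.5981]), array([381, 256,  17,  17, 214], dtype=int32)) [ 0.4465 -0.3023  0.168 ] [ 0.4579 -0.3077  0.163 ] (array([ 0.4467, -0.307 ,  0.1552]), np.float64(0.002878869534052884))
square (array([170.3541, 239.5502]), array([163, 232,  16,  16, 209], dtype=int32)) [0.5033 0.2941 0.143 ] [0.5144 0.292  0.138 ] (array([0.5042, 0.297 , 0.1307]), np.float64(1.4064471058021621e-05))
squat (array([243.8368, 192.8316]), array([236, 185,  16,  16, 190], dtype=int32)) [0.6421 0.0973 0.118 ] [0.6541 0.0941 0.113 ] (array([0.6445, 0.0979, 0.1048]), np.float64(0.0007168295134610109))
oblong (array([316.2674, 192.8396]), array([309, 186,  16,  15, 187], dtype=int32)) [ 0.6438 -0.1084  0.13  ] [ 0.6561 -0.113   0.125 ] (array([ 0.6461, -0.1106,  0.1164]), np.float64(0.002013158488486582))
knob [0.6631 0.3113 0.092 ]
```

View pics/t1.png

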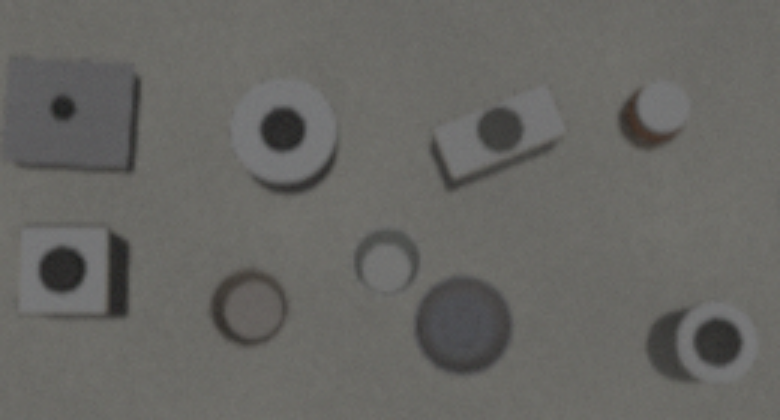

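View pics/s1.png

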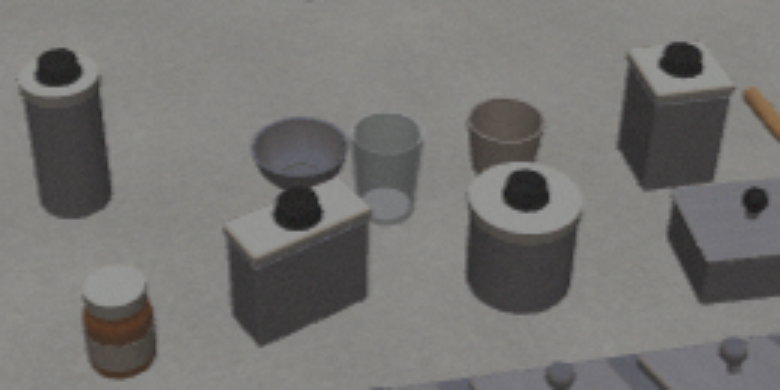

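Camera estimates agree. I use the top view: tall (0.447,-0.304), square (0.504,0.295), squat (0.643,0.098). I close the fingers and head for the tall canister, keeping the start height.

```bash
python3 -m creep '[{"claw":1,"x":0.03,"y":-0.05,"z":0,"yaw":0},{"claw":1,"x":0.06,"y":-0.1,"z":0,"yaw":0},{"claw":1,"x":0.09,"y":-0.15,"z":0,"yaw":0},{"claw":1,"x":0.12,"y":-0.2,"z":0,"yaw":0},{"claw":1,"x":0.15,"y":-0.25,"z":0,"yaw":0},{"claw":1,"x":0.18,"y":-0.3,"z":0,"yaw":0},{"claw":1,"x":0.2,"y":-0.35,"z":0,"yaw":0},{"claw":1,"x":0.21,"y":-0.4,"z":0,"yaw":0}]'; python3 -c "
from plant import manip;print(manip.state()['joints'])"
```

```text
clock: 1.35
eef_pos: [0.4513, 0.2019, 0.4047]
tool_rot: [3.141, 0.001, 2.762]
force: [0.2, -0.3, -0.3]
gripper_width: 0.0168
[-0.22844541  0.20353902 -0.27861564  1.93741742  0.06627357  1.00860445
  0.65403634]
```

```bash
python3 -m creep '[{"claw":1,"x":0,"y":-0.06,"z":0,"yaw":0},{"claw":1,"x":0,"y":-0.12,"z":0,"yaw":0},{"claw":1,"x":0,"y":-0.18,"z":0,"yaw":0},{"claw":1,"x":0,"y":-0.24,"z":0,"yaw":0},{"claw":1,"x":0,"y":-0.3,"z":0,"yaw":0},{"claw":1,"x":0,"y":-0.36,"z":0,"yaw":0},{"claw":1,"x":0,"y":-0.42,"z":0,"yaw":0},{"claw":1,"x":-0.004,"y":-0.475,"z":0,"yaw":0}]'; python3 - <<'E'
from plant import manip
import cv2
print(manip.state()['joints'])
for n in ('wrist','scene'):
    cv2.imwrite(f'pics/{n}2.png',manip.capture(n)['pixels'][:,:,::-1])
E
```

```text
clock: 2.35
eef_pos: [0.4471, -0.2752, 0.4051]
tool_rot: [3.142, 0.002, 2.762]
force: [0.3, 0.5, -0.0]
gripper_width: 0.0004
[ 0.41625858  0.2447313   0.09853206  1.87878168 -0.02841124  1.01756044
  1.71755523]
```

View pics/wrist2.png

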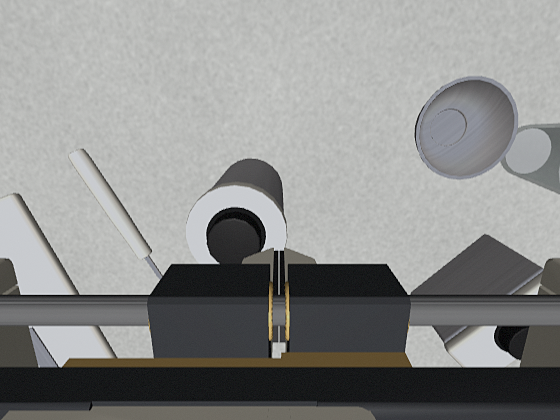

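View pics/scene2.png

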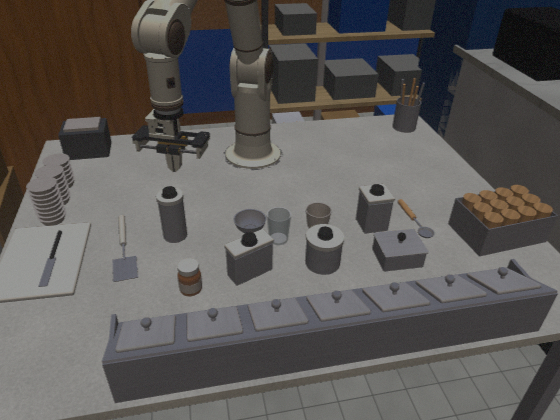

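The wrist view shows the tall button whole at about (236,236), left of the closed fingertips. I cross-check its position from this view.

```bash
python3 - <<'E'
from plant import manip
from h import *
np.set_printoptions(precision=4,suppress=True)
c=manip.capture('wrist'); B=blob(c,(236,236),r=26,th=60);print(B)
for th in (60,80):
    g=c['pixels'].max(2); m=np.zeros(g.shape,np.uint8); m[195:262,196:270]=(g[195:262,196:270]<th)
    print(plane(c,(236,239),.168))
k=c['pixels'][200:262,195:275]; cv2.imwrite('pics/w3.png',cv2.resize(np.clip(k*3.,0,255).astype(np.uint8),None,fx=8,fy=8)[:,:,::-1])
E
```

```text
(array([239.0835, 234.7349]), array([ 215,  210,   48,   53, 2120], dtype=int32))
[ 0.4427 -0.3118  0.168 ]
[ 0.4427 -0.3118  0.168 ]
```

View pics/w3.png

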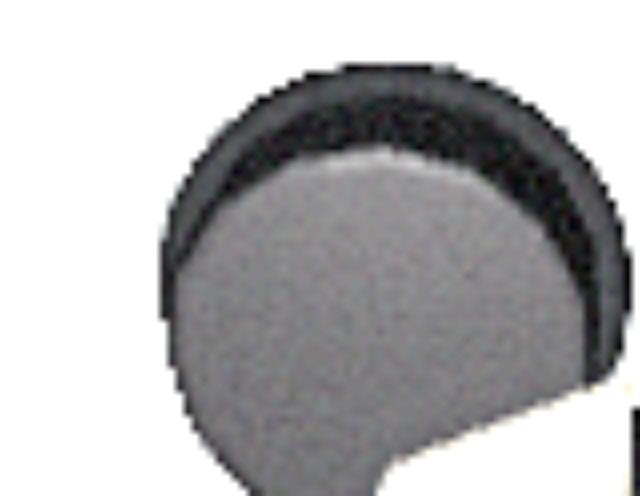

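```bash
python3 - <<'E'
from plant import manip
from h import *
np.set_printoptions(precision=4,suppress=True)
c=manip.capture('wrist');print(plane(c,(242.3,244.5),.168),manip.state()['eef_pos'])
E
```

```text
[ 0.4488 -0.3053  0.168 ] [ 0.4468 -0.2742  0.4045]
```

The two views agree to about 2 mm: (0.448,-0.304). I go above it, with the tips about 8 mm over the button.

```bash
python3 -m creep '[{"claw":1,"x":0.001,"y":-0.015,"z":0,"yaw":0},{"claw":1,"x":0.001,"y":-0.03,"z":0,"yaw":0},{"claw":1,"x":0.001,"y":-0.03,"z":-0.02,"yaw":0},{"claw":1,"x":0.001,"y":-0.03,"z":-0.04,"yaw":0},{"claw":1,"x":0.001,"y":-0.03,"z":-0.051,"yaw":0},{"claw":1,"x":0.001,"y":-0.03,"z":-0.051,"yaw":0}]'; python3 - <<'E'
from plant import manip
import cv2
for n in ('wrist','scene'):
    p=manip.capture(n)['pixels'][:,:,::-1]
    if n=='scene': p=cv2.resize(p[120:260,110:250],None,fx=4,fy=4)
    cv2.imwrite(f'pics/{n}4.png',p)
E
```

```text
clock: 3.3
eef_pos: [0.4477, -0.3041, 0.3529]
tool_rot: [3.141, -0.001, 2.759]
force: [0.5, 0.1, -0.0]
gripper_width: 0.0006
```

View pics/scene4.png

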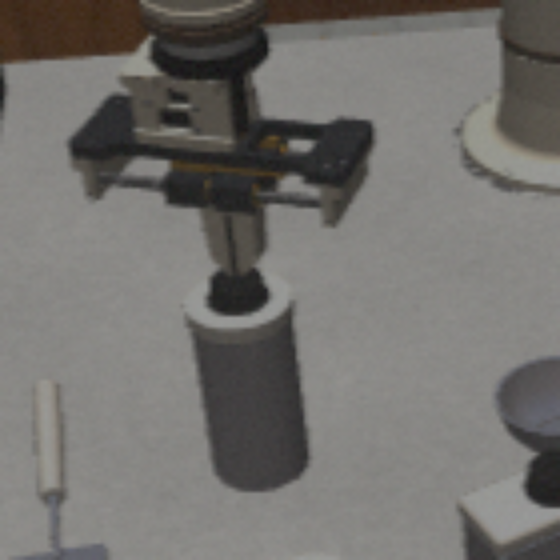

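View pics/wrist4.png

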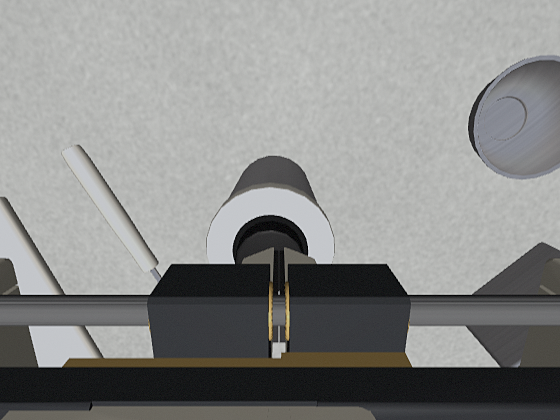

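```bash
python3 - <<'E'
from plant import manip
from h import *
np.set_printoptions(precision=4,suppress=True)
c=manip.capture('wrist');print(plane(c,(207,243),.15),plane(c,(335,243),.15),plane(c,(271,243),.15));s=manip.state();p=s['eef_pos']
from scipy.spatial.transform import Rotation as Ro
tip=p+Ro.from_euler('xyz',s['tool_rot']).apply([0,0,.178]);print(p,tip)
print(cv2.projectPoints(tip[None],np.array(c['rvec']),np.array(c['tvec']),c['K'],None)[0])
E
```

```text
[ 0.4313 -0.3431  0.15  ] [ 0.4592 -0.2736  0.15  ] [ 0.4452 -0.3083  0.15  ]
[ 0.4482 -0.3044  0.3543] [ 0.4485 -0.3045  0.1763]
[[[279.1416 265.6286]]]
```

```bash
python3 -m creep '[{"claw":1,"x":-0.001,"y":-0.003,"z":0,"yaw":0},{"claw":1,"x":-0.001,"y":-0.003,"z":-0.002,"yaw":0},{"claw":1,"x":-0.001,"y":-0.003,"z":-0.005,"yaw":0},{"claw":1,"x":-0.001,"y":-0.003,"z":-0.007,"yaw":0},{"claw":1,"x":-0.001,"y":-0.003,"z":-0.009,"yaw":0},{"claw":1,"x":-0.001,"y":-0.003,"z":-0.011,"yaw":0},{"claw":1,"x":-0.001,"y":-0.003,"z":-0.013,"yaw":0},{"claw":1,"x":-0.001,"y":-0.003,"z":-0.015,"yaw":0}]'
```

```text
clock: 4.45
eef_pos: [0.4472, -0.3074, 0.3394]
tool_rot: [3.141, 0.002, 2.759]
force: [-0.7, 1.6, 3.2]
gripper_width: 0.0006
```

Contact: 3.2 N, button sliding. I continue down.

```bash
python3 -m creep '[{"claw":1,"x":0,"y":0,"z":-0.002,"yaw":0},{"claw":1,"x":0,"y":0,"z":-0.004,"yaw":0},{"claw":1,"x":0,"y":0,"z":-0.006,"yaw":0},{"claw":1,"x":0,"y":0,"z":-0.007,"yaw":0},{"claw":1,"x":0,"y":0,"z":-0.008,"yaw":0},{"claw":1,"x":0,"y":0,"z":-0.008,"yaw":0}]'
```

```text
clock: 5.2
eef_pos: [0.4472, -0.3074, 0.3314]
tool_rot: [3.141, 0.002, 2.759]
force: [-2.5, 0.7, 2.7]
gripper_width: 0.0004
```

```bash
python3 -m creep '[{"claw":1,"x":0,"y":0,"z":-0.001,"yaw":0},{"claw":1,"x":0,"y":0,"z":-0.001,"yaw":0}]';python3 -m creep '[{"claw":1,"x":0,"y":0,"z":-0.0005,"yaw":0},{"claw":1,"x":0,"y":0,"z":-0.001,"yaw":0}]'
```

```text
clock: 5.45
eef_pos: [0.4473, -0.3074, 0.3307]
tool_rot: [3.141, 0.002, 2.759]
force: [-2.2, 1.7, 5.7]
gripper_width: 0.0004
clock: 5.7
eef_pos: [0.4473, -0.3074, 0.3302]
tool_rot: [3.141, 0.002, 2.759]
force: [-2.1, 1.2, 7.7]
gripper_width: 0.0005
```

The force rises about 4 N per mm up to 7.7 N, so the button is on its stop and the seat is being squeezed. I lift straight up and check.

```bash
python3 -m creep '[{"claw":1,"x":0,"y":0,"z":0.01,"yaw":0},{"claw":1,"x":0,"y":0,"z":0.04,"yaw":0},{"claw":1,"x":0,"y":0,"z":0.07,"yaw":0},{"claw":1,"x":0,"y":0.06,"z":0.07,"yaw":0},{"claw":1,"x":0,"y":0.12,"z":0.07,"yaw":0},{"claw":1,"x":0,"y":0.18,"z":0.07,"yaw":0},{"claw":1,"x":0,"y":0.24,"z":0.07,"yaw":0},{"claw":1,"x":0.01,"y":0.3,"z":0.07,"yaw":0}]'; python3 - <<'E'
from plant import manip
import cv2,numpy as np
p=manip.capture('scene')['pixels'][:,:,::-1]
p=cv2.resize(p[170:260,130:230],None,fx=6,fy=6)
cv2.imwrite('pics/scene5.png',p)
p=manip.capture('top')['pixels'][:,:,::-1]
cv2.imwrite('pics/top5.png',p)
E
```

```text
clock: 6.7
eef_pos: [0.4568, -0.0058, 0.4007]
tool_rot: [3.141, 0.004, 2.758]
force: [1.0, -0.8, 0.2]
gripper_width: 0.0005
```

View pics/scene5.png

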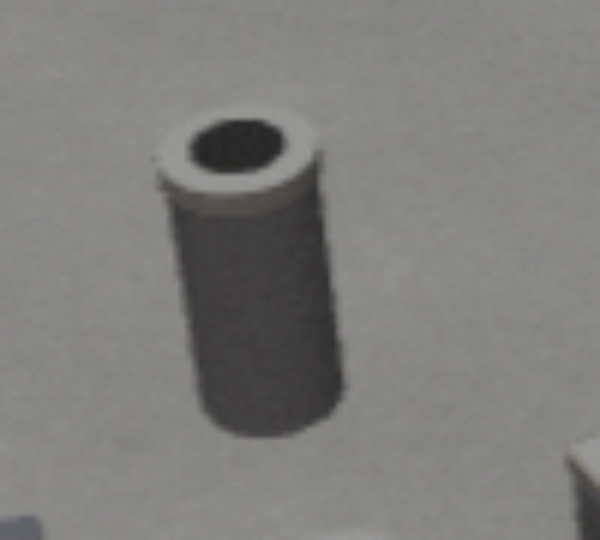

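View pics/top5.png

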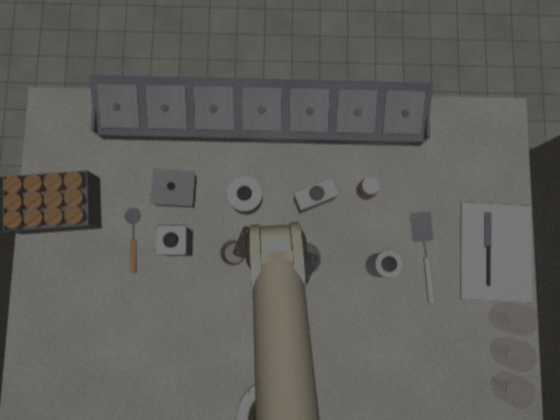

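The tall button now sits nearly flush in the lid at about (169,194), and the canister still stands at top-view (389,264). On to the square one.

```bash
python3 -m creep '[{"claw":1,"x":0.01,"y":0.06,"z":0,"yaw":0},{"claw":1,"x":0.02,"y":0.12,"z":0,"yaw":0},{"claw":1,"x":0.03,"y":0.18,"z":0,"yaw":0},{"claw":1,"x":0.04,"y":0.24,"z":0,"yaw":0},{"claw":1,"x":0.047,"y":0.29,"z":0,"yaw":0},{"claw":1,"x":0.047,"y":0.301,"z":-0.02,"yaw":0},{"claw":1,"x":0.047,"y":0.301,"z":-0.05,"yaw":0},{"claw":1,"x":0.047,"y":0.301,"z":-0.065,"yaw":0}]'; python3 - <<'E'
from plant import manip
import cv2,numpy as np
p=manip.capture('wrist')['pixels'][:,:,::-1]
cv2.imwrite('pics/wrist6.png',p)
p=manip.capture('scene')['pixels'][:,:,::-1]
cv2.imwrite('pics/scene6.png',cv2.resize(p[120:260,320:460],None,fx=4,fy=4))
print(manip.state()['eef_pos'])
E
```

```text
clock: 7.8
eef_pos: [0.5046, 0.2987, 0.3335]
tool_rot: [3.141, 0.002, 2.768]
force: [0.4, -0.6, 0.8]
gripper_width: 0.0002
[0.50450467 0.2986727  0.33369695]
```

View pics/wrist6.png

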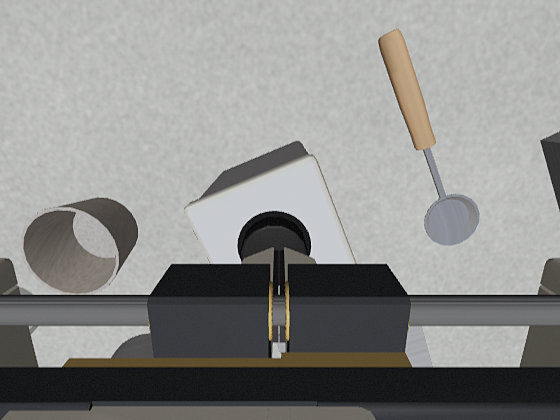

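View pics/scene6.png

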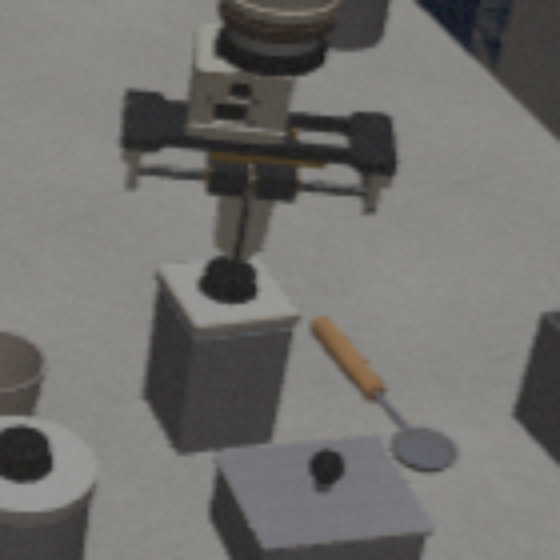

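The square button's centre is at about u = 274 against the finger line at 279, so it is about 3 mm toward -y. I correct that and descend.

```bash
python3 -m creep '[{"claw":1,"x":-0.001,"y":-0.005,"z":0,"yaw":0},{"claw":1,"x":-0.001,"y":-0.005,"z":-0.005,"yaw":0},{"claw":1,"x":-0.001,"y":-0.005,"z":-0.009,"yaw":0},{"claw":1,"x":-0.001,"y":-0.005,"z":-0.012,"yaw":0},{"claw":1,"x":-0.001,"y":-0.005,"z":-0.014,"yaw":0},{"claw":1,"x":-0.001,"y":-0.005,"z":-0.016,"yaw":0},{"claw":1,"x":-0.001,"y":-0.005,"z":-0.018,"yaw":0},{"claw":1,"x":-0.001,"y":-0.005,"z":-0.02,"yaw":0}]'
```

```text
clock: 8.9
eef_pos: [0.5035, 0.2938, 0.3138]
tool_rot: [-3.142, 0.001, 2.768]
force: [-1.7, -1.3, 3.6]
gripper_width: 0.0005
```

```bash
python3 -m creep '[{"claw":1,"x":0,"y":0,"z":-0.002,"yaw":0},{"claw":1,"x":0,"y":0,"z":-0.004,"yaw":0},{"claw":1,"x":0,"y":0,"z":-0.006,"yaw":0},{"claw":1,"x":0,"y":0,"z":-0.007,"yaw":0},{"claw":1,"x":0,"y":0,"z":-0.008,"yaw":0},{"claw":1,"x":0,"y":0,"z":-0.008,"yaw":0}]'
```

```text
clock: 9.65
eef_pos: [0.5035, 0.2938, 0.306]
tool_rot: [-3.141, 0.001, 2.768]
force: [-1.8, -1.9, 4.2]
gripper_width: 0.0006
```

```bash
python3 -m creep '[{"claw":1,"x":0,"y":0,"z":-0.0005,"yaw":0},{"claw":1,"x":0,"y":0,"z":-0.001,"yaw":0}]';python3 -m creep '[{"claw":1,"x":0,"y":0,"z":-0.0005,"yaw":0},{"claw":1,"x":0,"y":0,"z":-0.0005,"yaw":0}]'
```

```text
clock: 9.9
eef_pos: [0.5035, 0.2938, 0.3054]
tool_rot: [-3.141, 0.001, 2.768]
force: [-2.5, -0.8, 8.0]
gripper_width: 0.0005
clock: 10.15
eef_pos: [0.5035, 0.2938, 0.3054]
tool_rot: [-3.141, 0.001, 2.768]
force: [-3.4, -1.7, 7.2]
gripper_width: 0.0005
```

It is on its stop at 7–8 N. I lift straight up and go to the squat one.

```bash
python3 -m creep '[{"claw":1,"x":0,"y":0,"z":0.01,"yaw":0},{"claw":1,"x":0,"y":0,"z":0.04,"yaw":0},{"claw":1,"x":0,"y":0,"z":0.07,"yaw":0},{"claw":1,"x":0.035,"y":-0.05,"z":0.07,"yaw":0},{"claw":1,"x":0.07,"y":-0.1,"z":0.07,"yaw":0},{"claw":1,"x":0.105,"y":-0.15,"z":0.07,"yaw":0},{"claw":1,"x":0.1395,"y":-0.197,"z":0.05,"yaw":0},{"claw":1,"x":0.1395,"y":-0.197,"z":0.01,"yaw":0}]'; python3 - <<'E'
from plant import manip
import cv2,numpy as np
p=manip.capture('wrist')['pixels'][:,:,::-1]
cv2.imwrite('pics/wrist7.png',p)
p=manip.capture('scene')['pixels'][:,:,::-1]
cv2.imwrite('pics/scene7.png',cv2.resize(p[160:290,280:420],None,fx=4,fy=4))
print(manip.state()['eef_pos'])
E
```

```text
clock: 11.15
eef_pos: [0.6468, 0.0895, 0.3168]
tool_rot: [-3.141, 0.009, 2.758]
force: [-0.9, 0.1, -0.1]
gripper_width: 0.0005
[0.6413739  0.09478271 0.31073336]
```

View pics/wrist7.png

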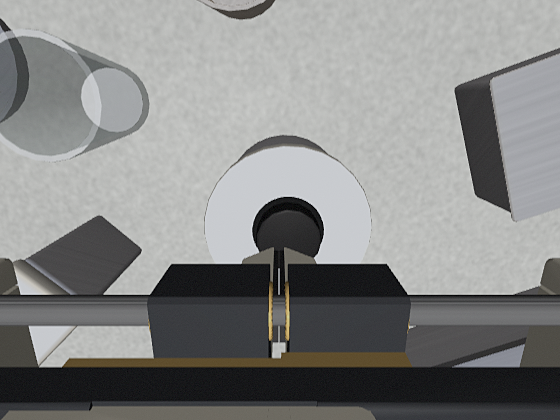

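View pics/scene7.png

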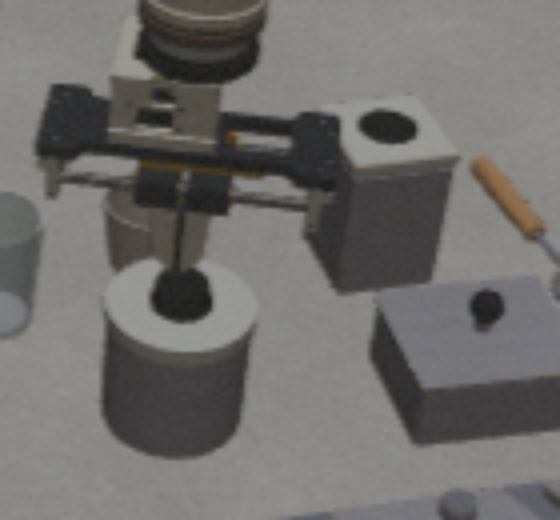

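The square button is down (flush). The squat button's centre is at u≈288 against fingers at 279, but the arm was still settling by 5 mm. I let it settle and check once.

```bash
python3 -m creep '[{"claw":1,"x":0.001,"y":0.002,"z":0,"yaw":0},{"claw":1,"x":0.001,"y":0.002,"z":0,"yaw":0},{"claw":1,"x":0.001,"y":0.002,"z":0,"yaw":0}]'; python3 - <<'E'
from plant import manip
import cv2
p=manip.capture('wrist')['pixels'][:,:,::-1]
cv2.imwrite('pics/wrist8.png',p)
print(manip.state()['eef_pos'])
E
```

```text
clock: 11.62
eef_pos: [0.6427, 0.0978, 0.3124]
tool_rot: [-3.138, -0.004, 2.767]
force: [0.1, -0.8, -1.4]
gripper_width: 0.0006
[0.64259934 0.09760999 0.31216953]
```

View pics/wrist8.png

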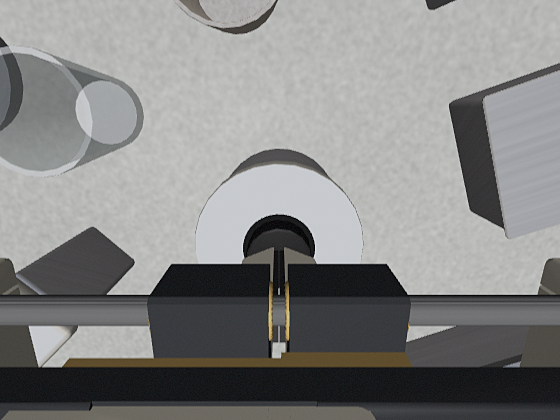

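The squat button is centred on the fingers (u≈279). I descend.

```bash
python3 -m creep '[{"claw":1,"x":0,"y":0,"z":-0.005,"yaw":0},{"claw":1,"x":0,"y":0,"z":-0.01,"yaw":0},{"claw":1,"x":0,"y":0,"z":-0.013,"yaw":0},{"claw":1,"x":0,"y":0,"z":-0.015,"yaw":0},{"claw":1,"x":0,"y":0,"z":-0.017,"yaw":0},{"claw":1,"x":0,"y":0,"z":-0.019,"yaw":0},{"claw":1,"x":0,"y":0,"z":-0.021,"yaw":0},{"claw":1,"x":0,"y":0,"z":-0.023,"yaw":0}]'
```

```text
clock: 12.68
eef_pos: [0.6426, 0.0975, 0.2893]
tool_rot: [-3.138, -0.004, 2.766]
force: [-1.6, -0.8, 2.7]
gripper_width: 0.0002
```

```bash
python3 -m creep '[{"claw":1,"x":0,"y":0,"z":-0.002,"yaw":0},{"claw":1,"x":0,"y":0,"z":-0.004,"yaw":0},{"claw":1,"x":0,"y":0,"z":-0.006,"yaw":0},{"claw":1,"x":0,"y":0,"z":-0.007,"yaw":0},{"claw":1,"x":0,"y":0,"z":-0.008,"yaw":0},{"claw":1,"x":0,"y":0,"z":-0.008,"yaw":0}]'; python3 -m creep '[{"claw":1,"x":0,"y":0,"z":-0.0005,"yaw":0},{"claw":1,"x":0,"y":0,"z":-0.0005,"yaw":0}]'
```

```text
clock: 13.42
eef_pos: [0.6426, 0.0975, 0.2814]
tool_rot: [-3.138, -0.004, 2.766]
force: [-1.4, -1.4, 3.8]
gripper_width: 0.0001
clock: 13.68
eef_pos: [0.6426, 0.0975, 0.281]
tool_rot: [-3.138, -0.004, 2.766]
force: [-1.1, -0.3, 5.1]
gripper_width: 0.0007
```

```bash
python3 -m creep '[{"claw":1,"x":0,"y":0,"z":-0.0005,"yaw":0},{"claw":1,"x":0,"y":0,"z":-0.0007,"yaw":0}]'; python3 -m creep '[{"claw":1,"x":0,"y":0,"z":0,"yaw":0},{"claw":1,"x":0,"y":0,"z":0,"yaw":0}]'
```

```text
clock: 13.92
eef_pos: [0.6426, 0.0976, 0.2807]
tool_rot: [-3.138, -0.004, 2.766]
force: [-3.0, -1.1, 6.7]
gripper_width: 0.0003
clock: 14.18
eef_pos: [0.6426, 0.0975, 0.2809]
tool_rot: [-3.138, -0.004, 2.766]
force: [-2.4, -0.1, 5.6]
gripper_width: 0.0008
```

The force holds above the 3 N slide force at about 6 N, so this one is on its stop. I lift, back away toward the robot and look.

```bash
python3 -m creep '[{"claw":1,"x":0,"y":0,"z":0.01,"yaw":0},{"claw":1,"x":0,"y":0,"z":0.05,"yaw":0},{"claw":1,"x":0,"y":0,"z":0.1,"yaw":0},{"claw":1,"x":-0.05,"y":0,"z":0.12,"yaw":0},{"claw":1,"x":-0.1,"y":0,"z":0.12,"yaw":0},{"claw":1,"x":-0.15,"y":0,"z":0.12,"yaw":0},{"claw":1,"x":-0.2,"y":0,"z":0.12,"yaw":0},{"claw":1,"x":-0.2,"y":0,"z":0.12,"yaw":0}]'; python3 - <<'E'
from plant import manip
import cv2
p=manip.capture('scene')['pixels'][:,:,::-1]
cv2.imwrite('pics/scene9.png',cv2.resize(p[170:300,150:410],None,fx=3,fy=3))
p=manip.capture('top')['pixels'][:,:,::-1]
cv2.imwrite('pics/top9.png',cv2.resize(p[150:290,150:410],None,fx=3,fy=3))
E
```

```text
clock: 15.18
eef_pos: [0.4393, 0.0976, 0.4009]
tool_rot: [-3.136, -0.005, 2.768]
force: [1.3, 0.0, 0.3]
gripper_width: 0.0007
```

View pics/scene9.png

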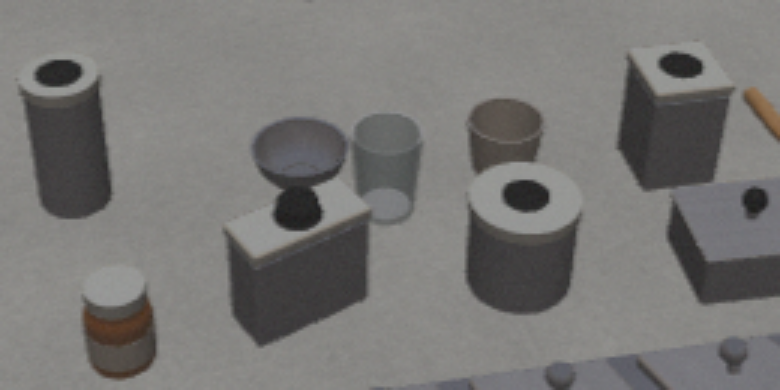

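View pics/top9.png

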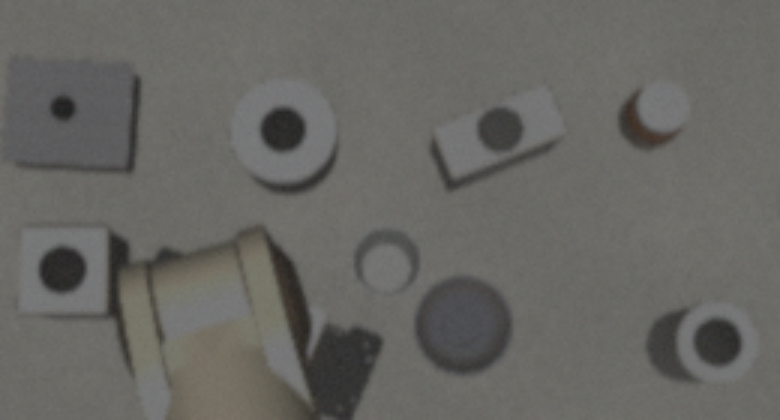

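The scene view shows all three buttons flush in their lids: tall at crop (58,72), square (681,65) and squat (527,196). The oblong's still stands up at (298,207). Canisters and bystanders sit where they were in the first pictures, and the arm is clear. I hand in.

```bash
python3 -c "
from plant import manip;print(manip.state()['clock'],manip.state()['force']);print(manip.finish_job())"
```

```text
15.275 [ 0.35896824 -0.93303387  0.02464204]
the job is handed in; nothing more can be done
None
```

I pressed the tall, square and squat buttons down in that order with the closed fingertips, then backed the arm clear and handed the job in at 15.3 s.

- **Forces:** Each button slid at about 3 N, then the force climbed at the stop to about 7.7 N (tall), 8.0 N (square) and 6.7 N (squat). The fingertips ended 1 to 2 mm past the nominal fully-down height each time, so each button was on its stop.
- **Last pictures:** All three buttons sit flush in their lids and the oblong's is still up. I saw no shift or tip of any canister, or of the bystanders these pictures show; the tub was hidden from above by the arm. The crops cut out most of the spoon and all of the spatula, which I did not check after the last press.
- **Disagreements:** The top and wrist views differed by up to about 5 mm on the tall and square button centres, so I shifted a few mm before pressing. The pictures cannot show button depth to a millimetre, so "fully down" rests on the force and height readings.

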